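# Cover the dry-block heater's well

### The arm

A 6-joint arm with a two-finger parallel gripper is mounted at the origin on a cart in front of the work surface, level with it; the furniture and walls round the work are solid. World frame = base frame: x ahead of the robot, y to its left, z up, the work surface at z = 0. Lengths are in m, angles in rad, forces in N, time in s.
With the tool pointing down it reaches from about 0.3 to 0.825 m from the base axis. Payload 5.4 kg.
Tool frame: the origin (TCP) lies between the finger pads; the fingertips stand ahead of it and the grasp point (between the pads) lies 2 mm behind it (robot.nose_length is the z of the fingertips in the tool frame, in m); z points along the fingers, y is the line along which they close (so a half turn about z gives the same grasp; the last joint's range is limited). The gripper opens to 92 mm and grips with 3 to 60 N. Pads are 20 mm wide; open, the fingers measure 128 mm over their backs; the gripper's body (75 mm by 189 mm) begins 69 mm behind the grasp point.
Start: joints at [-1.319, 0.158, 1.597, -0, 1.386, -0.21], TCP at [0.256, -0.515, 0.232] pointing down, gripper open.
Joint ranges: [-2.91, 2.91], [-0.94, 2.29], [0.18, 2.7], [-1.29, 4.43], [0.17, 2.64], [-3, 3]. Speed limits (rad/s): [2.57, 2.57, 3.14, 3.14, 3.14, 3.14].

### API

Orientations are given as a unit quaternion [w, x, y, z].
In Python, from bench import robot, optics gives the robot as it stands.
- The arm moves only by the shell command python3 -m inch 'ROWS'. ROWS is text: rows parted by semicolons, each of 7 numbers parted by spaces: the shift along the tool's x, y, z in m, then the turn, a rotation vector about the tool's x, y, z in degrees, then the opening in per cent of the stroke, from 0 (shut) to 100 (fully open). In form: tx ty tz wx wy wz claw; .... A call has exactly 10 rows; each row is the pose to reach, as a shift and turn from the pose commanded when the call began, along the tool's axes at that moment; what a row does not reach only later rows make up. A row lasts 1/12 s, in which the tool goes at most 41.7 mm and 7.16 degrees, less where a joint would pass 70% of its speed; a pose out of reach is approached as far as the arm can. A call with a gripper value outside its range is refused whole. The fingers move at their own pace and stop on an object; the grip force is fixed at half the most. Time passes only in rows, so rows that repeat a pose let the fingers close, or fill a call up. It gives the time, the measured TCP pose, the force, the opening and the grip force at its end, in the units of the state.
- robot.read_state(): the state, without advancing time (a new reading comes with each control period).
- optics.snapshot(name): name is "scene" or "top"; returns a dict with "image" (420x560x3 uint8, red, green, blue), "depth" (420x560 float32, m along the optical axis (not along the pixel's ray), 0 where there is no reading), "camera_matrix" (3x3 intrinsics, pixels), "dist_coeffs" ([k1, k2, p1, p2, k3] as OpenCV has them; the pictures are not rectified), "extrinsics" (4x4, takes a point from world to camera coordinates). Camera axes: x right, y down, z forward; pixel columns grow to the right and rows downward; lengths in m; the calibration is good to about 2 mm. A picture is of the moment at which its call begins.
- robot.job_done(): hands the job in; it is judged then, once.
The state is a dict: "time_s": time; "joints": joint angles; "joint_vel": joint speeds; "joint_efforts": joint torques, N m; "eef_pos": TCP position; "eef_rot": TCP orientation; "ft_force": force on the tool from outside, world axes, zero at the start; "moment": the same for the moment, N m; "width": opening from 0.0 (shut) to 1.0 (fully open); "gripper_force": force on a finger pad.
Only numpy, scipy, OpenCV 4.12 (cv2) and the standard library are available. Lean on these libraries where they do the work, as an engineer would, in place of code of your own. Each camera call takes 0.05 s, during which the arm holds its last target. There are 200 camera calls.

### The job

Close the well of the dry-block heater: lay the loose grey cover in it, press it down all round until it sits fully home and level, flush with the heater's top. Then lock it by pushing the steel slide fully across over the cover's edge. Leave the other things on the table where they are.

Things in the scene. Friction and masses are not known exactly. Their poses are not given: they have to be found in the camera images.
- heater: White dry-block heater, a fixed low box 150 (x) x 230 (y) x 60 mm high; origin at the centre of its underside, z up; display and dial on its front (-x). A rectangular well opens in its top, 96 (x) x 126 (y) mm, centre 25 mm towards +y from the origin, with a seat ledge all round 10 mm below the top (50 mm above the table) and four catch pins. The locking slide is on the top at the well's -y side.
- well (a point): Centre of the well at the height of the seat ledge: where the centre of the cover's underside lies when it is home. Axes as the heater's. The heater's top is 10 mm above it.
- catch0 (a joint): Steel catch pin, 8 mm thick, in the well's -x -y corner, 28 mm (x) and 43 mm (y) from the well's centre. 0 = up, 6 mm above the seat; 0.006 m = down, level with the seat; starts at 0 to 0.0025. It gives way downward only under about 8 N and stays where it has been pushed (no spring).
- catch1 (a joint): The like pin in the well's -x +y corner.
- catch2 (a joint): The like pin in the well's +x -y corner.
- catch3 (a joint): The like pin in the well's +x +y corner.
- cover: Loose grey plastic plate 90 (x) x 120 (y) x 10 mm, 0.15 kg, flat on the table; origin at the centre of its underside, z up; same after a half turn. Lowest 4 mm stepped in 3 mm. Black bow handle on top at the centre: bar 10 mm wide (x), 56 long (y), 24 to 36 mm above the underside. Fits the well with 3 mm to spare each side. Laid in, it rests on the pins; 10 to 15 N above each pin seats it.
- latch (a joint): Locking slide: flat steel plate 30 mm wide with a black knob, on the heater's top at the well's -y side. 0 = drawn back (starts 0 to 0.004), 0.022 m = fully across; it moves along the heater's +y over the cover's edge, with about 2 N, and stays where left. Its underside is 2.5 mm above the heater's top: it passes only over a cover that is home.
- latch_knob (a point): Centre of the top of the slide's black knob, 14 (x) x 12 (y) mm, 23.5 mm tall above the slide plate, top 90 mm above the table; moves with the slide.
- marker_black: Bystander: black and white marker pen, 17 x 135 x 16 mm, lying behind the cover at the start; origin centre of underside.
- micro_tube_0: Bystander: small tube with a lid, 42 x 20 x 13 mm, lying in front of the cover at the start; origin centre of underside.
- lab_timer: Bystander: lab timer, 62 x 72 x 17 mm, lying in front of the heater; origin centre of underside.
- dropper: Bystander: dropper bottle, 33 x 34 x 102 mm, standing behind the heater; origin centre of underside.
Mind the look-alikes: they are no part of the job. Leave any red look-alike of the cover alone.

How it is judged:
By the outcome, as a careful person would: the job done as asked, in the order asked, and still so for the second after the job is handed in, with the robot touching nothing.
It also fails if it takes over 67 s, if anything falls off the work surface, if the arm or the gripper's body presses on something with over 40 N, if the wrist force passes 120 N, or if a joint passes its speed limit or range.

## Working session

There is one attempt and no reset: what is moved stays moved. The work goes in short steps, Python scripts to look and compute and a shell command to move; the robot and the scene stay as the last step left them, time stands still between calls to the robot, and variables do not carry over. Pictures are saved under pics/ and viewed, at most 12 in all, crops included, and the job is handed in when it is done.

```bash
mkdir -p pics; ls
cat > h.py <<'E'
import numpy as np,cv2
from bench import robot,optics
def snap(n,f=None):
    s=optics.snapshot(n)
    if f: cv2.imwrite('pics/'+f,s['image'][:,:,::-1])
    return s
def rays(s,uv):
    uv=np.array(uv,float).reshape(-1,1,2)
    p=cv2.undistortPoints(uv,s['camera_matrix'],s['dist_coeffs']).reshape(-1,2)
    E=np.array(s['extrinsics']);R,t=E[:3,:3],E[:3,3]
    d=np.c_[p,np.ones(len(p))]@R
    return -R.T@t,d
def onplane(s,uv,z):
    c,d=rays(s,uv); k=(z-c[2])/d[:,2]; return c+d*k[:,None]
def cloud(s):
    h,w=s['depth'].shape
    u,v=np.meshgrid(np.arange(w),np.arange(h))
    c,d=rays(s,np.stack([u,v],-1).reshape(-1,2))
    P=c+d*s['depth'].reshape(-1,1); P[s['depth'].ravel()==0]=np.nan
    return P.reshape(h,w,3)
E
python3 - <<'E'
from h import *
a=snap('top','t0.png');b=snap('scene','s0.png')
print(robot.read_state(),robot.nose_length)
for s in (a,b):
    c,_=rays(s,[[0,0]]);print(c); print(np.round(onplane(s,[[0,0],[559,0],[0,419],[559,419]],0),3))
E
```

```text
pics
{'time_s': 0.1, 'joints': array([-1.31913281e+00,  1.58980611e-01,  1.59806870e+00, -1.26808360e-05,
        1.38622141e+00, -2.10073778e-01]), 'joint_vel': array([ 1.19566388e-05, -4.39920945e-04, -4.10189087e-03, -1.74327644e-04,
        1.77497636e-04, -5.09101765e-05]), 'joint_efforts': array([ 4.32880586e-05, -3.86504388e+01, -3.22958636e+01,  7.03122374e-02,
        3.39719583e-02, -3.97885901e-05]), 'eef_pos': array([ 0.25602113, -0.51426594,  0.23073924]), 'eef_rot': array([-8.38718661e-04,  9.73467386e-01,  2.28824266e-01, -2.36766493e-05]), 'ft_force': array([ 0.04466991,  0.01422337, -0.12468882]), 'moment': array([-0.05013788, -0.00444624, -0.00562172]), 'gripper_force': 0.0, 'width': 1.0017875551659674} 0.017
[ 0.45414119 -0.00380854  1.24751158]
[[ 1.018  0.705  0.   ]
 [ 1.04  -0.656  0.   ]
 [ 0.019  0.653  0.   ]
 [ 0.046 -0.642  0.   ]]
[0.02414091 0.43544483 0.76618089]
[[ 2.661  0.095  0.   ]
 [ 0.866 -2.197  0.   ]
 [ 0.511  0.644  0.   ]
 [-0.102 -0.107  0.   ]]
```

View pics/t0.png

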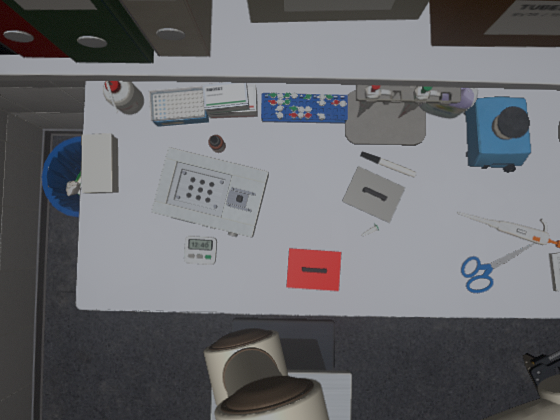

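View pics/s0.png

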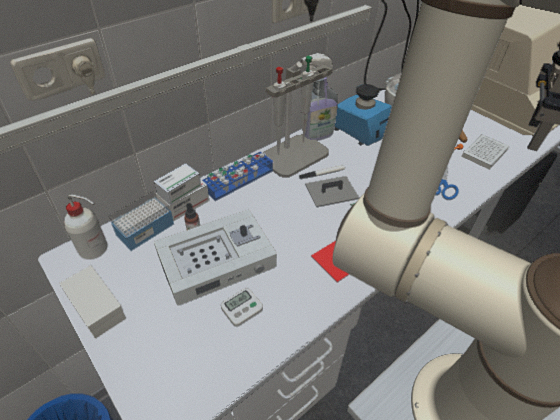

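Run:
```python
from h import *
a=snap('top');P=cloud(a);im=a['image'].astype(int);hsv=cv2.cvtColor(a['image'],cv2.COLOR_RGB2HSV)
crop=a['image'][130:250,140:440];cv2.imwrite('pics/c0.png',cv2.resize(crop,None,fx=2.66,fy=2.66,interpolation=cv2.INTER_CUBIC)[:,:,::-1])
for n,(u,v) in dict(cover=(360,200),cover2=(388,205),table=(300,220),heater=(180,160),heat2=(255,220),knob=(239,199),timer=(200,245)).items(): print(n,im[v,u],np.round(P[v-1:v+2,u-1:u+2].reshape(-1,3).mean(0),4))
def rect(m,z,name):
    m=cv2.morphologyEx(m.astype(np.uint8),cv2.MORPH_OPEN,np.ones((3,3)))
    cs,_=cv2.findContours(m,cv2.RETR_EXTERNAL,cv2.CHAIN_APPROX_NONE)
    c=max(cs,key=cv2.contourArea)
    w=onplane(a,c.reshape(-1,2),z)[:,:2]
    r=cv2.minAreaRect((w*1000).astype(np.float32));print(name,r,cv2.contourArea(c)); return c
v,u=np.mgrid[:420,:560]
g=im.mean(2)
win=(abs(u-374)<45)&(abs(v-193)<40)
print('tablegray',g[230,300:330:10],'cover',g[195:205,360])
thr=(np.median(g[win&(g>60)&(g<185)])+g[225,380])/2
m=win&(g<thr); m&=~((v<178)&(u>360)&False)
rect(m,0.01,'cover')
win=(abs(u-210)<65)&(abs(v-190)<55)
m=win&(abs(P[...,2]-.06)<.008)
rect(m,0.06,'heater top')
k=(abs(u-239)<8)&(abs(v-199)<8)&(g<70)
print('knob',onplane(a,[[u[k].mean(),v[k].mean()]],.09),k.sum())
hm=(abs(u-374)<16)&(abs(v-193)<12)&(g<70)
w=onplane(a,np.c_[u[hm],v[hm]],.036)[:,:2];print('handle',cv2.minAreaRect((w*1000).astype(np.float32)),w.mean(0))
sel=(u>340)&(u<480)&(v>80)&(v<150)
Q=P[sel];Q=Q[Q[:,2]>.05];print('stand',np.nanmin(Q,0),np.nanmax(Q,0))
```

```text
cover [130 129 128] [ 0.5436 -0.1717  0.0112]
cover2 [127 127 126] [ 0.5334 -0.2364  0.0095]
table [158 160 166] [ 0.4956 -0.0352  0.0006]
heater [150 154 157] [0.6217 0.2347 0.0595]
heat2 [155 156 156] [0.4918 0.0652 0.0575]
knob [64 65 67] [0.5352 0.0987 0.0905]
timer [ 96 103 100] [0.4338 0.1918 0.0149]
tablegray [161.         162.         160.66666667] cover [128.         130.33333333 130.         129.33333333 128.33333333
 129.         129.33333333 130.         129.33333333 128.66666667]
cover ((572.3468017578125, -216.82691955566406), (160.66409301757812, 177.39720153808594), 0.08905370533466339) 3460.5
heater top ((552.583984375, 167.21754455566406), (230.48435974121094, 149.77740478515625), 77.1594467163086) 6869.0
knob [[0.53694235 0.09832991 0.09      ]] 35
handle ((557.3421020507812, -199.9799346923828), (55.42744445800781, 10.945247650146484), 66.73583221435547) [ 0.55772458 -0.2006014 ]
stand [ 0.60345439 -0.42283648  0.05025662] [ 0.7750436  -0.05372022  0.75023304]
```

View pics/c0.png

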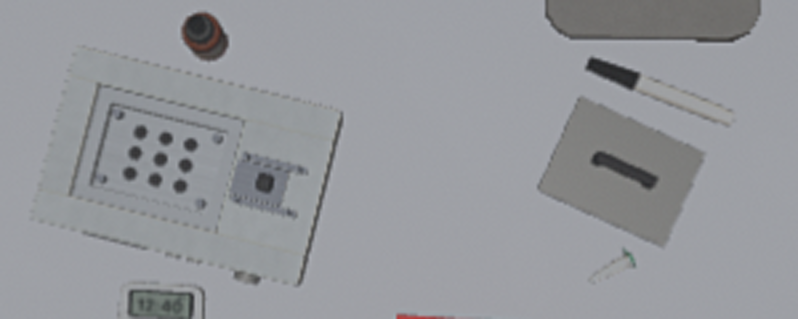

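```bash
cat >> h.py <<'E'
from scipy.spatial.transform import Rotation as R_
def go(p,yaw,st=None):
    """rows numbers (mm,deg) to bring the TCP to p, tool down, tool y at yaw deg"""
    st=st or robot.read_state(); q=st['eef_rot'];R=R_.from_quat([q[1],q[2],q[3],q[0]])
    y=np.array([np.cos(np.radians(yaw)),np.sin(np.radians(yaw)),0]);z=np.array([0,0,-1.])
    T=R_.from_matrix(np.c_[np.cross(y,z),y,z])
    print('shift mm',np.round(R.inv().apply(np.array(p)-st['eef_pos'])*1000,1),'turn',np.round((R.inv()*T).as_rotvec(degrees=True),2))
E
python3 - <<'E'
from h import *
a=snap('top');P=cloud(a);im=a['image'].astype(int);g=im.mean(2)
v,u=np.mgrid[:420,:560]
win=(abs(u-374)<36)&(abs(v-193)<34)
m=(win&(g<146)&(g>100)|(abs(u-374)<16)&(abs(v-193)<12)).astype(np.uint8)
m=cv2.morphologyEx(m,cv2.MORPH_OPEN,np.ones((5,5)))
cs,_=cv2.findContours(m,cv2.RETR_EXTERNAL,cv2.CHAIN_APPROX_NONE)
c=max(cs,key=cv2.contourArea);w=onplane(a,c.reshape(-1,2),.01)[:,:2]*1000
print(cv2.minAreaRect(w.astype(np.float32)),cv2.contourArea(c))
M=cv2.moments(m,True);print(onplane(a,[[M['m10']/M['m00'],M['m01']/M['m00']]],.01))
Q=P.reshape(-1,3);Q=Q[(Q[:,1]>-.36)&(Q[:,1]<-.02)&(Q[:,2]>.06)]
for lo in np.arange(.06,.5,.06):
    s=Q[(Q[:,2]>=lo)&(Q[:,2]<lo+.06)]
    if len(s):print(round(lo,2),len(s),s.min(0),s.max(0))
go([.5573,-.2003,.12],-23.3)
E
```

```text
((557.7892456054688, -202.18719482421875), (121.31709289550781, 92.136474609375), 66.4914779663086) 2013.5
[[ 0.55766537 -0.20206394  0.01      ]]
0.06 224 [ 0.72418663 -0.35998046  0.06014873] [ 0.76896584 -0.1545001   0.11881907]
0.12 187 [ 0.71897828 -0.35995326  0.12017494] [ 0.76675662 -0.14862331  0.17942929]
0.18 257 [ 0.71303183 -0.35416007  0.1804141 ] [ 0.75601648 -0.14304623  0.23995415]
0.24 1492 [ 0.71126361 -0.32729893  0.24001505] [ 0.74498646 -0.130175    0.29997486]
0.3 20 [ 0.72169216 -0.25987713  0.30001944] [ 0.72915915 -0.15589197  0.30246553]
0.48 42 [ 0.26795896 -0.35943007  0.52722046] [ 0.27436458 -0.33848609  0.53994191]
shift mm [ 409.6 -146.9  111.3] turn [-5.000e-02 -3.000e-02 -4.024e+01]
```

```bash
python3 -m inch '0.0395 -0.014 0.005 0 0 -4 45; 0.079 -0.028 0.010 0 0 -8 45; 0.118 -0.042 0.015 0 0 -12 45; 0.158 -0.056 0.02 0 0 -16 45; 0.197 -0.07 0.03 0 0 -20 45; 0.236 -0.084 0.04 0 0 -24 45; 0.276 -0.098 0.05 0 0 -28 45; 0.315 -0.112 0.06 0 0 -32 45; 0.35 -0.125 0.065 0 0 -37 45; 0.38 -0.135 0.07 0 0 -40.3 45'
python3 - <<'E'
from h import *
go([.5577,-.2015,.07],-23.4)
E
```

```text
time_s: 1.03
eef_pos: [0.5373, -0.2219, 0.1607]
eef_rot: [-0.001, 0.834, 0.552, -0.0]
ft_force: [1.3, -0.6, 0.7]
width: 0.448
gripper_force: 0.0
shift mm [26.7 10.9 90.7] turn [-0.06 -0.04  0.45]
```

```bash
python3 -m inch '0.013 0.005 0.03 0 0 0.3 45; 0.0265 0.011 0.06 0 0 0.3 45; 0.0265 0.011 0.085 0 0 0.3 45; 0.0265 0.011 0.085 0 0 0.3 45;0.0265 0.011 0.085 0 0 0.3 45;0.0265 0.011 0.085 0 0 0.3 45;0.0265 0.011 0.085 0 0 0.3 45;0.0265 0.011 0.085 0 0 0.3 45;0.0265 0.011 0.085 0 0 0.3 45;0.0265 0.011 0.085 0 0 0.3 45'
python3 - <<'E'
from h import *
a=snap('top');s=snap('scene')
c=np.vstack([cv2.resize(a['image'][140:250,300:440],None,fx=4,fy=4)[:300],cv2.resize(s['image'][130:230,270:410],None,fx=4,fy=4)[:300]])
cv2.imwrite('pics/g.png',c[:,:,::-1])
go([.5577,-.2015,.032],-23.4)
E
```

```text
time_s: 1.87
eef_pos: [0.5572, -0.2052, 0.0777]
eef_rot: [0.001, 0.837, 0.548, 0.0]
ft_force: [0.5, -0.1, -0.2]
width: 0.448
gripper_force: 0.0
shift mm [ 3.4 -0.6 45.1] turn [ 0.04  0.01 -0.15]
```

View pics/g.png

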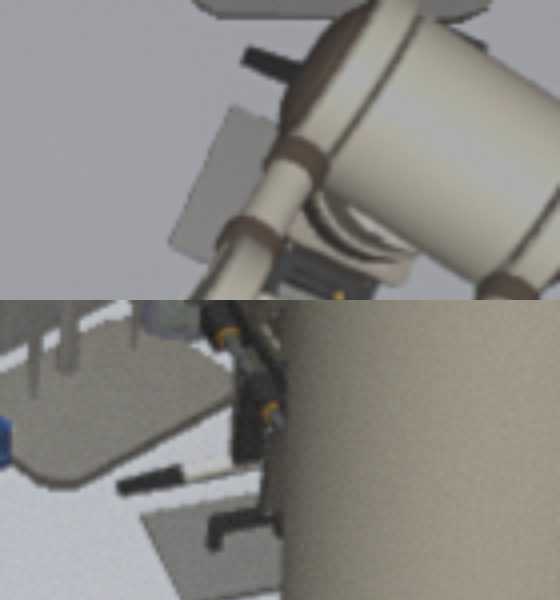

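The view shows the gripper above the far part of the handle bar, with the marker clear of it. I'll descend and grip.

```bash
python3 -m inch '0.003 -0.0005 0.01 0 0 -0.1 45; 0.003 -0.0005 0.022 0 0 -0.1 45; 0.003 -0.0005 0.034 0 0 -0.1 45; 0.003 -0.0005 0.045 0 0 -0.1 45; 0.003 -0.0005 0.045 0 0 -0.1 45;0.003 -0.0005 0.045 0 0 -0.1 0;0.003 -0.0005 0.045 0 0 -0.1 0;0.003 -0.0005 0.045 0 0 -0.1 0;0.003 -0.0005 0.045 0 0 -0.1 0;0.003 -0.0005 0.045 0 0 -0.1 0'
```

```text
time_s: 2.8
eef_pos: [0.558, -0.2019, 0.0321]
eef_rot: [0.001, 0.836, 0.549, 0.0]
ft_force: [1.3, -1.0, -0.1]
width: 0.108
gripper_force: 0.4
```

```bash
python3 -m inch '0 0 0 0 0 0 0;0 0 0 0 0 0 0;0 0 -0.01 0 0 0 0;0 0 -0.03 0 0 0 0;0 0 -0.055 0 0 0 0;0 0 -0.085 0 0 0 0;0 0 -0.11 0 0 0 0;0 0 -0.12 0 0 0 0;0 0 -0.12 0 0 0 0;0 0 -0.12 0 0 0 0'
python3 - <<'E'
from h import *
print(robot.read_state()['moment'],robot.read_state()['eef_pos'])
go([.5581,.1916,.155],-12.84)
go([.5581,.1916,.155],-23.4)
E
```

```text
time_s: 3.63
eef_pos: [0.5571, -0.2014, 0.151]
eef_rot: [-0.0, 0.836, 0.549, -0.0]
ft_force: [-0.1, -0.7, -1.5]
width: 0.104
gripper_force: 30.0
[-0.01438515 -0.03312569 -0.00418259] [ 0.55713041 -0.20142869  0.15104681]
shift mm [ 361.  -155.5   -3.8] turn [-4.00e-02 -1.00e-02 -1.06e+01]
shift mm [ 361.  -155.5   -3.8] turn [-0.04 -0.   -0.04]
```

```bash
python3 -m inch '0.01 -0.0043 0 0 0 0 0;0.03 -0.013 0 0 0 0 0;0.06 -0.026 -0.002 0 0 -1 0;0.09 -0.039 -0.004 0 0 -2.5 0;0.12 -0.052 -0.004 0 0 -4 0;0.15 -0.065 -0.004 0 0 -5.5 0;0.18 -0.0775 -0.004 0 0 -7 0;0.21 -0.0905 -0.004 0 0 -8.5 0;0.24 -0.1035 -0.004 0 0 -9.5 0;0.27 -0.116 -0.004 0 0 -10.6 0'
python3 - <<'E'
from h import *
go([.5581,.1916,.155],-12.84)
E
```

```text
time_s: 4.47
eef_pos: [0.5563, 0.0947, 0.1531]
eef_rot: [-0.002, 0.781, 0.624, -0.002]
ft_force: [0.2, 0.1, -2.7]
width: 0.105
gripper_force: 30.0
shift mm [ 94.9 -19.7  -1.9] turn [-0.26  0.03  0.07]
```

```bash
python3 -m inch '0.025 -0.005 0 0 0 0 0;0.05 -0.0105 0 0 0 0 0;0.07 -0.0147 0 0 0 0 0;0.085 -0.018 0 0 0 0 0;0.095 -0.020 0 0 0 0 0;0.095 -0.020 0 0 0 0 0;0.095 -0.020 0 0 0 0 0;0.095 -0.020 0 0 0 0 0;0.095 -0.020 0 0 0 0 0;0.095 -0.020 0 0 0 0 0'
python3 - <<'E'
from h import *
a=snap('top');s=snap('scene')
c=np.vstack([cv2.resize(a['image'][130:250,140:300],None,fx=4.5,fy=4.5)[:300,:700],cv2.resize(s['image'][190:310,140:300],None,fx=4.4,fy=4.4)[:300,:700].copy()]) if 0 else np.hstack([cv2.resize(a['image'][140:250,150:275],None,fx=3.1,fy=3.1),cv2.resize(s['image'][195:305,145:280],None,fx=3.1,fy=3.1)])
print(c.shape);cv2.imwrite('pics/w.png',c[:,:,::-1])
go([.5581,.1916,.10],-12.84)
E
```

```text
time_s: 5.3
eef_pos: [0.5602, 0.1884, 0.1555]
eef_rot: [0.0, 0.782, 0.623, -0.0]
ft_force: [-0.3, 0.1, -1.6]
width: 0.106
gripper_force: 30.0
(341, 806, 3)
shift mm [ 2.4 -2.8 55.7] turn [ 0.01  0.   -0.06]
```

View pics/w.png

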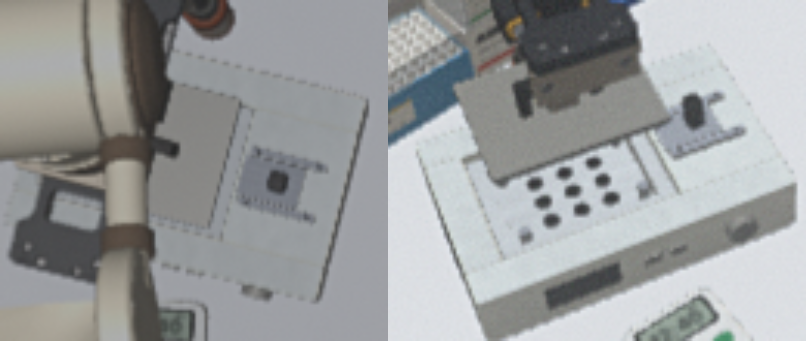

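Run:
```python
from h import *
a=snap('top');s=snap('scene');st=robot.read_state();print(st['eef_pos'])
z=st['eef_pos'][2]-.0321+.01
A=onplane(a,[[150+240/3.1,140+97/3.1],[150+210/3.1,140+227/3.1]],z)
S=onplane(s,[[145+(455-388)/3.1,195+92/3.1],[145+(668-388)/3.1,195+120/3.1],[145+(495-388)/3.1,195+183/3.1]],z)
t=np.radians(-12.84);R=np.array([[np.cos(t),-np.sin(t)],[np.sin(t),np.cos(t)]])
for Q in(A,S):print(np.round((Q[:,:2]-st['eef_pos'][:2])@R*1000,1))
# well edges in scene/top for check: rim at z .06
m=np.array([[0,0]])
# fit -y edge of cover in top view
g=a['image'].mean(2)
for v in range(178,210,5):print(v,np.round(g[v,210:236]).astype(int))
```

```text
[0.56022712 0.18888415 0.15568879]
[[ 43.6 -60.4]
 [-45.6 -62.5]]
[[ 37.6  58.1]
 [-46.9 -58.6]
 [-47.7  57.5]]
178 [133 132 133 133 132 132 133 133 133 132 133 133 133 133 134 127 108 150
 150 150 150 151 153 153 151 152]
183 [133 133 133 134 133 134 133 133 133 133 133 133 133 134 110 129 150 148
 148 141 156 153 152 153 152 152]
188 [135 133 135 134 134 134 134 133 135 135 134 135 139  91 145 152 150 147
 127 154 151 129 108  83 121 129]
193 [135 134 134 135 135 135 134 136 135 136 137 135  99 148 150 150 148 141
 129 124 124 123 122 122 122 121]
198 [136 135 135 136 135 135 136 135 136 137 126 128 149 150 150 144 158 131
 122 122 122 122 122 122 124 126]
203 [135 137 135 136 136 137 136 138 136 100 147 152 150 148 132 152 126 130
 103 125 118 128 115 126 123 125]
208 [136 136 137 137 137 137 139 138  97 148 152 151 149 136 154 157 157 156
 156 157 156 157 156 156 137 149]
```

```bash
python3 -m inch '0.0026 -0.0019 0.01 0 0 0 0;0.0026 -0.0019 0.03 0 0 0 0;0.0026 -0.0019 0.05 0 0 0 0;0.0026 -0.0019 0.055 0 0 0 0;0.0026 -0.0019 0.055 0 0 0 0;0.0026 -0.0019 0.055 0 0 0 0;0.0026 -0.0019 0.055 0 0 0 0;0.0026 -0.0019 0.055 0 0 0 0;0.0026 -0.0019 0.055 0 0 0 0;0.0026 -0.0019 0.055 0 0 0 0'
python3 - <<'E'
from h import *
go([.5589,.1919,.09],-12.84)
a=snap('top');s=snap('scene')
c=np.hstack([cv2.resize(a['image'][150:250,170:270],None,fx=3.4,fy=3.4),cv2.resize(s['image'][205:305,145:280],None,fx=3.4,fy=3.4)])
cv2.imwrite('pics/w2.png',c[:,:,::-1])
E
```

```text
time_s: 6.33
eef_pos: [0.5594, 0.1923, 0.1015]
eef_rot: [0.0, 0.782, 0.624, 0.001]
ft_force: [0.3, -0.5, -1.4]
width: 0.107
gripper_force: 30.0
shift mm [-0.5 -0.4 11.5] turn [ 0.08 -0.03  0.  ]
```

View pics/w2.png

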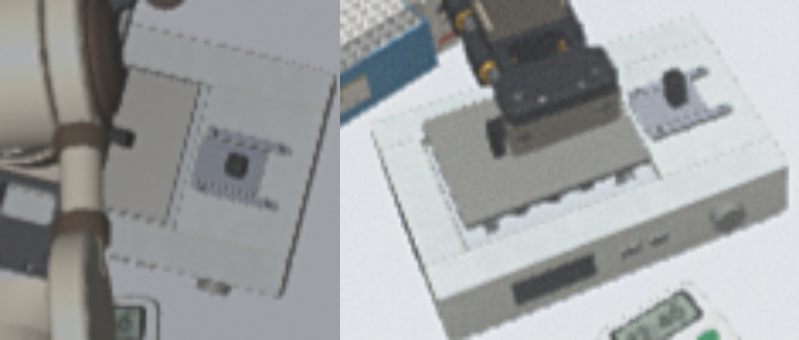

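The view shows the cover square over the opening, about 10 mm above the rim. In the left crop its -y edge lies evenly inside the well edge. I'll lower it further.

```bash
python3 -m inch '-0.0004 -0.0004 0.003 0 0 0 0;-0.0004 -0.0004 0.006 0 0 0 0;-0.0004 -0.0004 0.009 0 0 0 0;-0.0004 -0.0004 0.011 0 0 0 0;-0.0004 -0.0004 0.012 0 0 0 0;-0.0004 -0.0004 0.0125 0 0 0 0;-0.0004 -0.0004 0.013 0 0 0 0;-0.0004 -0.0004 0.0135 0 0 0 0;-0.0004 -0.0004 0.014 0 0 0 0;-0.0004 -0.0004 0.014 0 0 0 0'
```

```text
time_s: 7.27
eef_pos: [0.5585, 0.192, 0.0872]
eef_rot: [0.0, 0.782, 0.624, 0.0]
ft_force: [-1.5, -0.1, 2.6]
width: 0.101
gripper_force: 30.0
```

```bash
python3 -m inch '0 0 0.0003 0 0 0 0;0 0 0.0006 0 0 0 0;0 0 0.0009 0 0 0 0;0 0 0.0012 0 0 0 0;0 0 0.0015 0 0 0 0;0 0 0.0018 0 0 0 0;0 0 0.002 0 0 0 0;0 0 0.002 0 0 0 0;0 0 0.002 0 0 0 0;0 0 0.002 0 0 0 0'
```

```text
time_s: 8.1
eef_pos: [0.5588, 0.192, 0.0868]
eef_rot: [0.0, 0.782, 0.624, 0.0]
ft_force: [-5.3, -0.5, 13.3]
width: 0.106
gripper_force: 30.0
```

```bash
python3 -m inch '0 0 0.0005 0 0 0 0;0 0 0.001 0 0 0 0;0 0 0.0015 0 0 0 0;0 0 0.002 0 0 0 0;0 0 0.0025 0 0 0 0;0 0 0.003 0 0 0 0;0 0 0.0035 0 0 0 0;0 0 0.004 0 0 0 0;0 0 0.004 0 0 0 0;0 0 0.004 0 0 0 0'
```

```text
time_s: 8.93
eef_pos: [0.5594, 0.1922, 0.0854]
eef_rot: [0.001, 0.782, 0.624, 0.0]
ft_force: [-12.3, -2.2, 27.0]
width: 0.109
gripper_force: 30.0
```

```bash
python3 -m inch '0 0 -0.002 0 0 0 0;0 0 -0.004 0 0 0 0;0 0 -0.005 0 0 0 40;0 0 -0.005 0 0 0 40;0 0 -0.005 0 0 0 40;0 0 -0.005 0 0 0 40;0 0 -0.015 0 0 0 40;0 0 -0.035 0 0 0 40;0 0 -0.065 0 0 0 40;0 0 -0.095 0 0 0 40'
python3 - <<'E'
from h import *
st=robot.read_state()
s=snap('scene');P=cloud(s)
C=np.array([.5581,.1916]);t=np.radians(-12.84);R=np.array([[np.cos(t),-np.sin(t)],[np.sin(t),np.cos(t)]])
def w(x,y):return C+R@np.array([x,y])/1000
L=(P[...,:2]-C)@R*1000;Z=P[...,2]*1000
for x in(-35,-15,15,35):print([ (round(float(np.nanmedian(Z[k])),1),int(k.sum())) if (k:=(abs(L[...,0]-x)<8)&(abs(L[...,1]-y)<8)).any() else None for y in(-50,-30,0,30,50)])
cv2.imwrite('pics/w3.png',cv2.resize(s['image'][195:305,140:285],None,fx=5,fy=5)[:,:,::-1])
for n,x,y in((0,-28,-43),(1,-28,43),(2,28,-43),(3,28,43)):
    print(n,w(x,y));go([*w(x,y),.10],-12.84)
E
```

```text
time_s: 9.77
eef_pos: [0.5576, 0.1918, 0.1763]
eef_rot: [-0.001, 0.782, 0.624, -0.001]
ft_force: [0.0, 0.5, 0.1]
width: 0.398
gripper_force: 0.0
[(65.0, 57), (332.6, 151), (368.4, 1084), (380.5, 445), (497.3, 486)]
[(512.3, 105), (387.2, 244), (518.0, 169), (386.6, 498), (517.8, 151)]
[(67.6, 79), (522.5, 53), (520.5, 19), (264.6, 91), (64.0, 65)]
[(64.0, 37), (64.6, 52), (63.1, 37), (258.0, 82), (62.9, 42)]
0 [0.5212443  0.15589766]
shift mm [-45.1 -32.3  83.9] turn [ 0.57 -0.22  0.01]
1 [0.54035601 0.23974718]
shift mm [ 40.9 -32.3  84.2] turn [ 0.57 -0.22  0.01]
2 [0.57584399 0.14345282]
shift mm [-45.1  23.7  84.4] turn [ 0.57 -0.22  0.01]
3 [0.5949557  0.22730234]
shift mm [40.9 23.7 84.8] turn [ 0.57 -0.22  0.01]
```

View pics/w3.png

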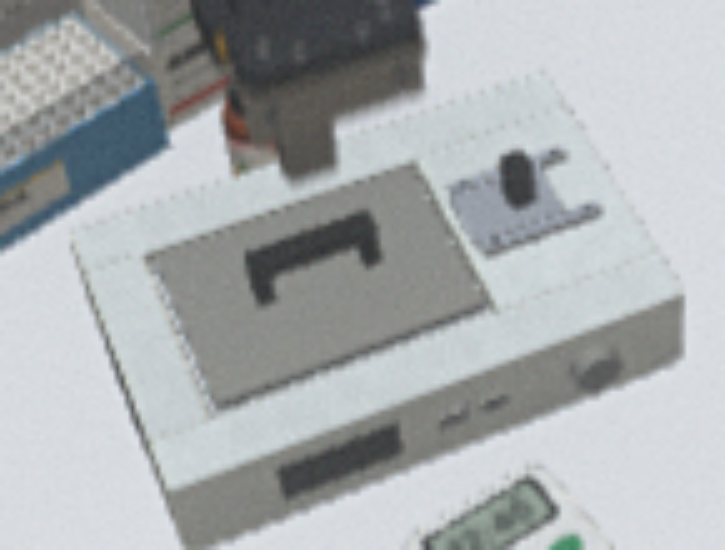

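```bash
python3 -m inch '-0.020 -0.015 0 0 0 0 0;-0.045 -0.032 0.01 0 0 0 0;-0.045 -0.032 0.035 0 0 0 0;-0.045 -0.032 0.06 0 0 0 0;-0.045 -0.032 0.08 0 0 0 0;-0.045 -0.032 0.09 0 0 0 0;-0.045 -0.032 0.094 0 0 0 0;-0.045 -0.032 0.096 0 0 0 0;-0.045 -0.032 0.098 0 0 0 0;-0.045 -0.032 0.099 0 0 0 0'
python3 - <<'E'
from h import *
go([.5212,.1559,.077],-12.84)
E
```

```text
time_s: 10.65
eef_pos: [0.5169, 0.1551, 0.0784]
eef_rot: [-0.0, 0.782, 0.624, -0.001]
ft_force: [-7.2, -1.9, 10.9]
width: 0.004
gripper_force: 5.4
shift mm [1.7 4.1 1.3] turn [-0.1   0.07  0.04]
```

```bash
python3 -m inch '0 0 -0.005 0 0 0 0;0.002 0.006 -0.006 0 0 0 0;0.002 0.006 -0.006 0 0 0 0;0.002 0.006 -0.004 0 0 0 0;0.002 0.006 -0.003 0 0 0 0;0.002 0.006 -0.002 0 0 0 0;0.002 0.006 -0.001 0 0 0 0;0.002 0.006 0 0 0 0 0;0.002 0.006 0.001 0 0 0 0;0.002 0.006 0.001 0 0 0 0'
python3 - <<'E'
from h import *
go([.5212,.1559,.077],-12.84)
E
```

```text
time_s: 11.48
eef_pos: [0.5238, 0.1559, 0.0783]
eef_rot: [0.0, 0.782, 0.624, -0.0]
ft_force: [-9.0, -1.0, 21.7]
width: 0.007
gripper_force: 10.6
shift mm [-0.6 -2.5  1.3] turn [-0.02  0.02  0.03]
```

```bash
python3 -m inch '0 0 0.0005 0 0 0 0;0 0 0.001 0 0 0 0;0 0 0.0015 0 0 0 0;0 0 0.0015 0 0 0 0;0 0 -0.008 0 0 0 0;0 0 -0.02 0 0 0 0;0.02 0 -0.02 0 0 0 0;0.05 0 -0.02 0 0 0 0;0.08 0 -0.02 0 0 0 0;0.084 0 -0.02 0 0 0 0'
python3 - <<'E'
from h import *
go([.5404,.2397,.078],-12.84)
s=snap('scene');cv2.imwrite('pics/w4.png',cv2.resize(s['image'][195:305,140:285],None,fx=5,fy=5)[:,:,::-1])
E
```

```text
time_s: 12.32
eef_pos: [0.5427, 0.2412, 0.0961]
eef_rot: [-0.0, 0.781, 0.625, 0.001]
ft_force: [0.4, 0.6, -0.3]
width: 0.006
gripper_force: 0.0
shift mm [-2.  -1.9 18.1] turn [ 0.06 -0.12  0.14]
```

View pics/w4.png

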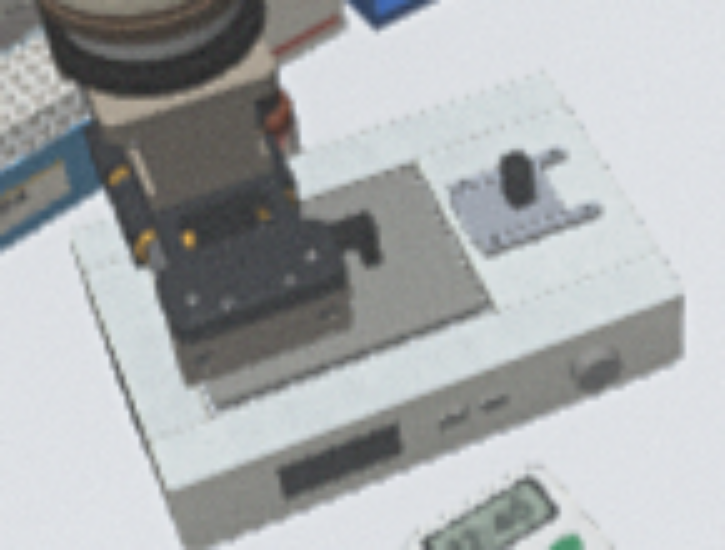

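Corner 0 (crop pixel 490,305) is lower than before, though a thin edge still shows. Next is corner 1.

```bash
python3 -m inch '-0.001 0.001 0.008 0 0 0 0;-0.001 0.001 0.013 0 0 0 0;-0.001 0.001 0.015 0 0 0 0;-0.001 0.001 0.0165 0 0 0 0;-0.001 0.001 0.018 0 0 0 0;-0.001 0.001 0.019 0 0 0 0;-0.001 0.001 0.02 0 0 0 0;-0.001 0.001 0.021 0 0 0 0;-0.001 0.001 0.022 0 0 0 0;-0.001 0.001 0.022 0 0 0 0'
python3 - <<'E'
from h import *
go([.5404,.2397,.077],-12.84)
E
```

```text
time_s: 13.2
eef_pos: [0.5427, 0.2357, 0.0776]
eef_rot: [-0.0, 0.782, 0.623, -0.001]
ft_force: [-13.7, -2.3, 29.1]
width: 0.003
gripper_force: 14.6
shift mm [ 3.4 -3.1  0.6] turn [-0.1   0.05 -0.05]
```

```bash
python3 -m inch '0 0 -0.01 0 0 0 0;0.003 0 -0.03 0 0 0 0;0.003 0.015 -0.035 0 0 0 0;0.003 0.035 -0.035 0 0 0 0;0.003 0.048 -0.03 0 0 0 0;0.003 0.048 -0.015 0 0 0 0;0.003 0.048 -0.008 0 0 0 0;0.003 0.048 -0.004 0 0 0 0;0.003 0.048 -0.004 0 0 0 0;0.003 0.048 -0.004 0 0 0 0'
python3 - <<'E'
from h import *
go([.5950,.2273,.077],-12.84)
E
```

```text
time_s: 14.03
eef_pos: [0.5901, 0.2277, 0.0779]
eef_rot: [0.0, 0.782, 0.623, -0.001]
ft_force: [-0.7, -2.6, 3.6]
width: 0.003
gripper_force: 1.8
shift mm [0.7 4.9 0.9] turn [-0.01  0.08 -0.02]
```

```bash
python3 -m inch '0 0 0.001 0 0 0 0;0 0 0.002 0 0 0 0;0 0 0.003 0 0 0 0;0 0 0.0035 0 0 0 0;0 0 0.0035 0 0 0 0;0 0 0.0035 0 0 0 0;0 0 -0.01 0 0 0 0;0 0 -0.02 0 0 0 0;-0.03 0.002 -0.02 0 0 0 0;-0.06 0.003 -0.02 0 0 0 0'
python3 - <<'E'
from h import *
go([.5758,.1435,.077],-12.84)
E
```

```text
time_s: 14.87
eef_pos: [0.5804, 0.1701, 0.0987]
eef_rot: [0.001, 0.781, 0.625, 0.001]
ft_force: [0.7, 0.1, -0.0]
width: 0.007
gripper_force: 0.0
shift mm [-27.    1.3  21.7] turn [ 0.14 -0.07  0.15]
```

```bash
python3 -m inch '-0.024 0 0 0 0 0 0;-0.024 0 0.006 0 0 0 0;-0.024 0 0.013 0 0 0 0;-0.024 0 0.016 0 0 0 0;-0.024 0 0.018 0 0 0 0;-0.024 0 0.020 0 0 0 0;-0.024 0 0.022 0 0 0 0;-0.024 0 0.024 0 0 0 0;-0.024 0 0.024 0 0 0 0;-0.024 0 0.024 0 0 0 0'
python3 - <<'E'
from h import *
go([.5758,.1435,.077],-12.84)
E
```

```text
time_s: 15.7
eef_pos: [0.5744, 0.1469, 0.0774]
eef_rot: [-0.0, 0.781, 0.624, -0.001]
ft_force: [-14.0, -4.9, 26.5]
width: 0.002
gripper_force: 13.5
shift mm [-3.   2.1  0.4] turn [-0.1   0.11  0.13]
```

```bash
python3 -m inch '0 0 -0.01 0 0 0 0;0 0 -0.04 0 0 0 0;0 0 -0.07 0 0 0 0;0 0 -0.1 0 0 0 0;0 0 -0.13 0 0 0 0;0 0 -0.15 0 0 0 0;0 0 -0.15 0 0 0 0;0 0 -0.15 0 0 0 0;0 0 -0.15 0 0 0 0;0 0 -0.15 0 0 0 0'
python3 - <<'E'
from h import *
s=snap('scene');P=cloud(s);cv2.imwrite('pics/w5.png',cv2.resize(s['image'][195:305,140:285],None,fx=5,fy=5)[:,:,::-1])
C=np.array([.5581,.1916]);t=np.radians(-12.84);R=np.array([[np.cos(t),-np.sin(t)],[np.sin(t),np.cos(t)]])
L=(P[...,:2]-C)@R*1000;Z=P[...,2]*1000;ok=Z<110
for x in(-62,-35,-20,20,35,60):print(x,[(round(float(np.nanmedian(Z[k])),1),int(k.sum())) if (k:=ok&(abs(L[...,0]-x)<7)&(abs(L[...,1]-y)<7)).any() else None for y in(-50,-35,0,35,50,74)])
E
```

```text
time_s: 16.53
eef_pos: [0.5734, 0.1465, 0.2211]
eef_rot: [-0.001, 0.782, 0.624, -0.002]
ft_force: [0.5, 0.3, 0.3]
width: 0.005
gripper_force: 0.0
-62 [(60.1, 50), (60.3, 45), (60.1, 47), (60.2, 52), (59.9, 53), (60.1, 50)]
-35 [(61.2, 33), (60.8, 39), (61.2, 36), (61.0, 36), (61.1, 37), (60.7, 40)]
-20 [(61.5, 32), (61.1, 35), (61.1, 34), (60.9, 37), (61.0, 37), (60.5, 36)]
20 [(61.2, 29), (61.8, 19), (63.4, 1), (61.4, 33), (60.7, 38), (60.6, 35)]
35 [(61.3, 30), (61.7, 31), (61.1, 29), (60.9, 30), (61.3, 36), (60.7, 33)]
60 [(60.8, 29), (61.4, 28), (60.5, 30), (60.7, 31), (60.7, 33), (60.9, 33)]
```

View pics/w5.png

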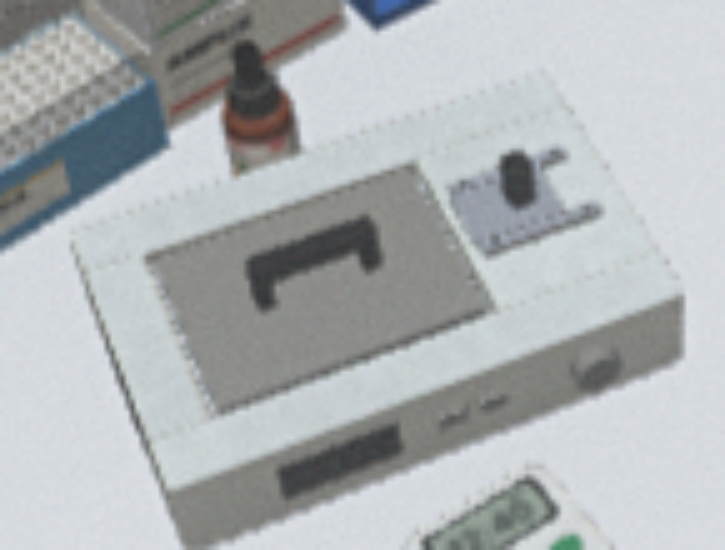

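The cover now looks flush all round (61.0 against 60.5 mm by depth). I'll press the other corners a second time to be sure.

```bash
python3 -m inch '-0.001 -0.025 0.02 0 0 0 0;-0.001 -0.050 0.05 0 0 0 0;-0.001 -0.05 0.08 0 0 0 0;-0.001 -0.05 0.11 0 0 0 0;-0.001 -0.05 0.13 0 0 0 0;-0.001 -0.05 0.140 0 0 0 0;-0.001 -0.05 0.146 0 0 0 0;-0.001 -0.05 0.149 0 0 0 0;-0.001 -0.05 0.151 0 0 0 0;-0.001 -0.05 0.151 0 0 0 0'
python3 -m inch '0 0 -0.01 0 0 0 0;0.02 0 -0.018 0 0 0 0;0.05 0 -0.018 0 0 0 0;0.082 0 -0.018 0 0 0 0;0.082 0 -0.010 0 0 0 0;0.082 0 -0.006 0 0 0 0;0.082 0 -0.003 0 0 0 0;0.082 0 -0.001 0 0 0 0;0.082 0 0 0 0 0 0;0.082 0 0 0 0 0 0'
python3 -m inch '0 0 -0.01 0 0 0 0;0.003 0 -0.03 0 0 0 0;0.003 0.02 -0.035 0 0 0 0;0.003 0.04 -0.035 0 0 0 0;0.003 0.05 -0.03 0 0 0 0;0.003 0.05 -0.015 0 0 0 0;0.003 0.05 -0.006 0 0 0 0;0.003 0.05 -0.003 0 0 0 0;0.003 0.05 -0.001 0 0 0 0;0.003 0.05 0 0 0 0 0'
```

```text
time_s: 17.42
eef_pos: [0.5237, 0.1561, 0.0772]
eef_rot: [-0.002, 0.781, 0.624, -0.003]
ft_force: [-22.2, -4.5, 37.9]
width: 0.005
gripper_force: 19.2
time_s: 18.25
eef_pos: [0.5441, 0.237, 0.0773]
eef_rot: [-0.001, 0.782, 0.623, 0.001]
ft_force: [-13.7, 2.7, 28.4]
width: 0.005
gripper_force: 14.4
time_s: 19.08
eef_pos: [0.5935, 0.2266, 0.0772]
eef_rot: [0.001, 0.782, 0.624, -0.001]
ft_force: [-14.5, -6.3, 33.9]
width: 0.006
gripper_force: 16.8
```

```bash
python3 -m inch '0 0 -0.01 0 0 0 0;0 0 -0.04 0 0 0 0;0 0 -0.06 0 0 0 0;-0.04 -0.007 -0.06 0 0 0 0;-0.075 -0.014 -0.06 0 0 0 0;-0.11 -0.02 -0.06 0 0 0 0;-0.14 -0.024 -0.06 0 0 0 0;-0.165 -0.025 -0.06 0 0 0 0;-0.17 -0.025 -0.06 0 0 0 0;-0.17 -0.025 -0.06 0 0 0 0'
python3 - <<'E'
from h import *
go([.5293,.0648,.089],-12.84)
s=snap('top');g=s['image'].mean(2);v,u=np.mgrid[:420,:560]
k=(abs(u-239)<8)&(abs(v-199)<8)&(g<70);print(onplane(s,[[u[k].mean(),v[k].mean()]],.09),k.sum())
E
```

```text
time_s: 19.92
eef_pos: [0.5302, 0.0664, 0.1322]
eef_rot: [-0.0, 0.783, 0.622, -0.0]
ft_force: [-0.8, 0.5, -0.5]
width: 0.001
gripper_force: 0.0
shift mm [-1.8 -0.5 43.2] turn [-0.06  0.01 -0.18]
[[nan nan nan]] 0<stdin>:4: RuntimeWarning: Mean of empty slice.
  ret = ret.dtype.type(ret / rcount)
```

```bash
python3 -m inch '-0.002 -0.0005 0.01 0 0 0 0;-0.002 -0.0005 0.025 0 0 0 0;-0.002 -0.0005 0.037 0 0 0 0;-0.002 -0.0005 0.043 0 0 0 0;-0.002 -0.0005 0.043 0 0 0 0;0.003 -0.0005 0.043 0 0 0 0;0.008 -0.0005 0.043 0 0 0 0;0.013 -0.0005 0.043 0 0 0 0;0.018 -0.0005 0.043 0 0 0 0;0.018 -0.0005 0.043 0 0 0 0'
python3 -m inch '0.003 0 0 0 0 0 0;0.006 0 0 0 0 0 0;0.009 0 0 0 0 0 0;0.012 0 0 0 0 0 0;0.014 0 0 0 0 0 0;0.016 0 0 0 0 0 0;0.018 0 0 0 0 0 0;0.018 0 0 0 0 0 0;0.018 0 0 0 0 0 0;0.018 0 0 0 0 0 0'
```

```text
time_s: 20.8
eef_pos: [0.5353, 0.0864, 0.0903]
eef_rot: [0.0, 0.781, 0.624, 0.001]
ft_force: [0.4, -0.4, -0.6]
width: 0.003
gripper_force: 0.0
time_s: 21.63
eef_pos: [0.5381, 0.1035, 0.0892]
eef_rot: [-0.001, 0.782, 0.624, -0.0]
ft_force: [0.2, -0.0, -0.5]
width: 0.007
gripper_force: 0.0
```

```bash
python3 -m inch '0.001 0 0 0 0 0 0;0.002 0 0 0 0 0 0;0.003 0 0 0 0 0 0;0.004 0 0 0 0 0 0;0.005 0 0 0 0 0 0;0.006 0 0 0 0 0 0;0.006 0 0 0 0 0 0;0.006 0 0 0 0 0 0;0.006 0 0 0 0 0 0;0.006 0 0 0 0 0 0'
python3 - <<'E'
from h import *
s=snap('scene');cv2.imwrite('pics/w6.png',cv2.resize(s['image'][195:305,140:285],None,fx=5,fy=5)[:,:,::-1])
E
```

```text
time_s: 22.47
eef_pos: [0.5384, 0.1046, 0.0893]
eef_rot: [0.002, 0.781, 0.624, -0.005]
ft_force: [-6.7, -17.6, 5.6]
width: 0.001
gripper_force: 9.4
```

View pics/w6.png

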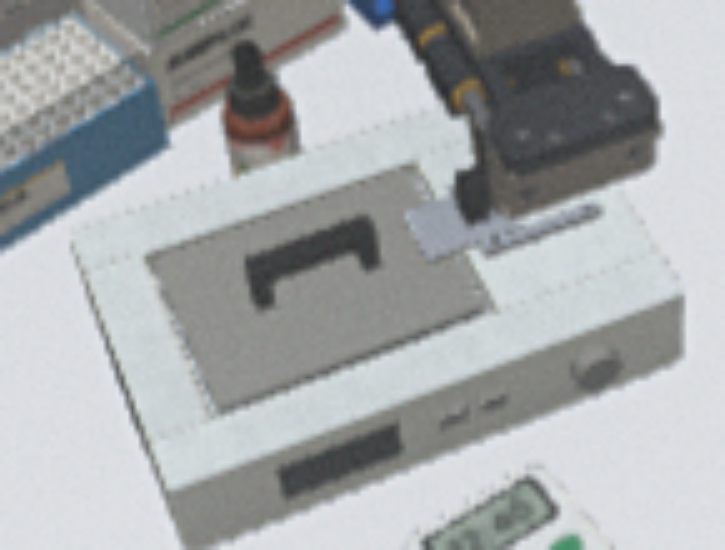

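The slide lies across the cover's edge (crop pixels 410-490, 200-255), and the 18 N reading shows it is against its stop. I'll back off and check.

```bash
python3 -m inch '-0.005 0 0 0 0 0 0;-0.015 0 0 0 0 0 0;-0.025 0 0 0 0 0 0;-0.03 0 -0.01 0 0 0 0;-0.03 0 -0.04 0 0 0 0;-0.035 0 -0.07 0 0 0 0;-0.065 0 -0.1 0 0 0 0;-0.095 0 -0.12 0 0 0 0;-0.13 0 -0.13 0 0 0 0;-0.165 0 -0.13 0 0 0 0'
python3 -m inch '-0.03 0 0 0 0 0 0;-0.06 0 0 0 0 0 0;-0.09 0 0 0 0 0 0;-0.12 0 0 0 0 0 0;-0.13 0 0 0 0 0 0;-0.13 0 0 0 0 0 0;-0.13 0 0 0 0 0 0;-0.13 0 0 0 0 0 0;-0.13 0 0 0 0 0 0;-0.13 0 0 0 0 0 0'
python3 - <<'E'
from h import *
s=snap('top');g=s['image'].mean(2);v,u=np.mgrid[:420,:560]
k=(abs(u-230)<9)&(abs(v-197)<9)&(g<70);p=onplane(s,[[u[k].mean(),v[k].mean()]],.09)[0];print(p,k.sum())
d=p[:2]*1000-[552.6,167.2];print('knob y',d@[.222,.975])
P=cloud(s);C=np.array([.5581,.1916]);t=np.radians(-12.84);R=np.array([[np.cos(t),-np.sin(t)],[np.sin(t),np.cos(t)]])
L=(P[...,:2]-C)@R*1000;Z=P[...,2]*1000
for x in(-62,-33,-20,20,33,62):print(x,[(round(float(np.nanmedian(Z[k])),1),int(k.sum())) if (k:=(Z<110)&(abs(L[...,0]-x)<8)&(abs(L[...,1]-y)<8)).any() else None for y in(-48,0,48,76)])
cv2.imwrite('pics/end.png',cv2.resize(s['image'][120:270,140:440],None,fx=2.6,fy=2.6)[:,:,::-1])
E
```

```text
time_s: 23.35
eef_pos: [0.5047, -0.0536, 0.2241]
eef_rot: [0.003, 0.781, 0.624, 0.002]
ft_force: [0.1, -0.4, -0.1]
width: 0.007
gripper_force: 0.0
time_s: 24.18
eef_pos: [0.4747, -0.1774, 0.2196]
eef_rot: [-0.0, 0.781, 0.624, 0.0]
ft_force: [-0.7, 0.0, -0.2]
width: 0.005
gripper_force: 0.0
[0.54179383 0.1190408  0.09      ] 35
knob y -49.354191368880684
-62 [(59.6, 53), (60.1, 56), (60.1, 51), (60.5, 53)]
-33 [(60.1, 49), (59.6, 51), (59.9, 52), (60.1, 50)]
-20 [(60.3, 54), (59.8, 50), (59.6, 55), (60.6, 51)]
20 [(60.5, 53), (59.3, 52), (59.3, 49), (59.8, 51)]
33 [(59.7, 54), (60.5, 53), (60.1, 48), (59.3, 50)]
62 [(59.9, 53), (60.5, 52), (59.8, 52), (60.0, 50)]
```

View pics/end.png

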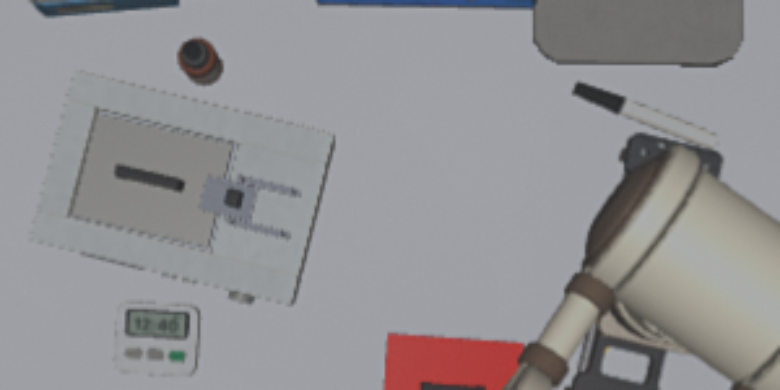

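The cover measures level and flush with the heater's top. The knob moved 21 mm to its stop, and the visible bystanders are in place.

```bash
python3 -c "
from bench import robot
print(robot.job_done())"
```

```text
the job is handed in; nothing more can be done
None
```

The cover is seated level and flush in the heater's well, the slide is pushed across it to its stop, and the job was handed in at about 24 s; the system returned no verdict.

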